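# Put the weight set on its stand in order of size

### The arm

A 7-joint arm with a two-finger parallel gripper is mounted at the origin on a cart in front of the work surface, level with it; the furniture and walls round the work are solid. World frame = base frame: x ahead of the robot, y to its left, z up, the work surface at z = 0. Lengths are in m, angles in rad, forces in N, time in s.
With the tool pointing down it reaches from about 0.35 to 0.9 m from the base axis. Payload 7.2 kg.
Tool frame: the origin (TCP) lies midway between the tips of the shut fingers; the grasp point (between the pads) lies 19 mm behind it; z points along the fingers, y is the line along which they close (so a half turn about z gives the same grasp; the last joint's range is limited). The gripper opens to 88 mm and grips with 3 to 60 N. Pads are 20 mm wide; open, the fingers measure 115 mm over their backs; the gripper's body (75 mm by 178 mm) begins 61 mm behind the grasp point.
Start: joints at [-1.378, 0.411, -0.013, 1.596, 0.006, 1.134, -0.082], TCP at [0.161, 0.604, 0.199] pointing down, gripper open.
Joint ranges: [-2.95, 2.95], [-0.29, 1.99], [-1.47, 1.44], [0.14, 2.54], [-1.03, 4.17], [0.13, 1.85], [-2.86, 2.86]. Speed limits (rad/s): [2.39, 2.39, 3.01, 3.01, 3.14, 3.14, 3.14].

### API

Orientations are given as a unit quaternion [x, y, z, w].
In Python, from cell import r gives the robot as it stands.
- The arm moves only by the tool play_rows, never from a script. Its argument "deltas" is a list of rows, each a list of 7 numbers: the shift along the tool's x, y, z as a fraction of full scale, then the turn, a rotation vector about the tool's x, y, z as a fraction of full scale, then the opening, from 0 (shut) to 1 (fully open). In form: [[tx, ty, tz, wx, wy, wz, gripper], ...]. A call has exactly 10 rows; each row shifts and turns the commanded pose from where the row before left it, along the tool's axes as they then stand; what a row does not reach is not made up. Full scale, the value 1, is 200 mm for a shift and 90 degrees for a turn. A row lasts 1/10 s, in which the tool goes at most 50 mm and 8.59 degrees, less where a joint would pass 70% of its speed; a pose out of reach is approached as far as the arm can. A call with a number of a shift or a turn outside -1 to 1 is refused whole. A call with a gripper value outside its range is refused whole. The fingers move at their own pace and stop on an object; the grip force is fixed at half the most. Time passes only in rows, so rows that do not move let the fingers close, or fill a call up. It gives the time, the measured TCP pose, the force, the opening and the grip force at its end, in the units of the state.
- r.get_obs(): the state, without advancing time (a new reading comes with each control period).
- r.grab_frame(name): name is "scene" or "top" or "wrist"; returns a dict with "frame" (400x640x3 uint8, red, green, blue), "fx", "fy", "cx", "cy" (pixels), "rvec" (rotation vector, rad) and "tvec" (3), from world to camera coordinates, as OpenCV has them. Camera axes: x right, y down, z forward; pixel columns grow to the right and rows downward; lengths in m; the calibration is good to about 2 mm. The wrist camera is an equidistant fisheye: a pixel r from the principal point sees the ray r / f radians off the axis. A picture is of the moment at which its call begins. There is no depth.
- r.sign_off(): hands the job in; it is judged then, once.
The state is a dict: "clock": time; "q": joint angles; "joint_velocities": joint speeds; "tau": joint torques, N m; "tcp_pos": TCP position; "orientation": TCP orientation; "ft_force": force on the tool from outside, world axes, zero at the start; "moment": the same for the moment, N m; "grip_width": finger opening in m; "grasp_force": force on a finger pad.
Only numpy, scipy, OpenCV 4.12 (cv2) and the standard library are available. Lean on these libraries where they do the work, as an engineer would, in place of code of your own. Each camera call takes 0.05 s, during which the arm holds its last target. There are 200 camera calls.

### The job

Stand the four loose brass weights on the four seats of the wooden stand, one upright on the middle of each seat, in order of size: the largest on the seat next to the steel post, then smaller and smaller, so that the smallest is farthest from the post.

Things in the scene. Friction and masses are not known exactly. Their poses are not given: they have to be found in the camera images.
- weight_xl: Largest brass weight: round body 56 mm in diameter and 25 mm high, with a round grip knob 22 mm across on top, 40 mm high in all, about 414 g; loose, stands upright on the bench top (z = 0). Origin: centre of the underside; z up its axis. It can be held by the knob (from 25 mm to 40 mm above the origin).
- weight_l: Second largest brass weight: round body 44 mm in diameter and 22 mm high, with a round grip knob 16 mm across on top, 36 mm high in all, about 204 g; loose, stands upright on the bench top (z = 0). Origin: centre of the underside; z up its axis. It can be held by the knob (from 22 mm to 36 mm above the origin).
- weight_m: Third largest brass weight: round body 34 mm in diameter and 18 mm high, with a round grip knob 13 mm across on top, 34 mm high in all, about 107 g; loose, stands upright on the bench top (z = 0). Origin: centre of the underside; z up its axis. It can be held by the knob (from 18 mm to 34 mm above the origin).
- weight_s: Smallest brass weight: round body 26 mm in diameter and 14 mm high, with a round grip knob 11 mm across on top, 30 mm high in all, about 50 g; loose, stands upright on the bench top (z = 0). Origin: centre of the underside; z up its axis. It can be held by the knob (from 14 mm to 30 mm above the origin).
- stand: Low wooden board 60 x 325 mm, fixed to the bench, upper face 12 mm above the bench top. Origin: centre of the underside. Its y axis runs along the row of seats. The four seats lie on its centre line at y = -93, -31, +31 and +93 mm; the steel post is at one end of the centre line, 145 mm from the middle (either end), and a small flat dark screw head, 10 mm across, at the other end.
- seat_a: One of four identical seats on the stand, spaced 62 mm: a thin round black rubber disc 46 mm in diameter with a small steel dot in its middle, 2 mm proud of the board. Origin: centre of the disc's underside; the weight rests 2 mm above it, 14 mm above the bench. This one is at y = -93 mm on the board. The larger weights overhang the disc.
- seat_b: One of four identical seats on the stand, spaced 62 mm: a thin round black rubber disc 46 mm in diameter with a small steel dot in its middle, 2 mm proud of the board. Origin: centre of the disc's underside; the weight rests 2 mm above it, 14 mm above the bench. This one is at y = -31 mm on the board. The larger weights overhang the disc.
- seat_c: One of four identical seats on the stand, spaced 62 mm: a thin round black rubber disc 46 mm in diameter with a small steel dot in its middle, 2 mm proud of the board. Origin: centre of the disc's underside; the weight rests 2 mm above it, 14 mm above the bench. This one is at y = 31 mm on the board. The larger weights overhang the disc.
- seat_d: One of four identical seats on the stand, spaced 62 mm: a thin round black rubber disc 46 mm in diameter with a small steel dot in its middle, 2 mm proud of the board. Origin: centre of the disc's underside; the weight rests 2 mm above it, 14 mm above the bench. This one is at y = 93 mm on the board. The larger weights overhang the disc.
- post: Bright steel mushroom-shaped carrying post, 25 mm across and 44 mm high, fixed upright on the board at one end of the row; it changes ends from start to start. Origin: centre of its foot on the board's upper face. The nearest seat is 52 mm from it, the next ones 114, 176 and 238 mm.

How it is judged:
By the outcome, as a careful person would: the job done as asked, in the order asked, and still so for the second after the job is handed in, with the robot touching nothing.
It also fails if it takes over 93 s, if anything falls off the work surface, if the arm or the gripper's body presses on something with over 40 N, if the wrist force passes 120 N, or if a joint passes its speed limit or range.

## Working session

There is one attempt and no reset: what is moved stays moved. The work goes in short steps, Python scripts to look and compute and a tool call to move; the robot and the scene stay as the last step left them, time stands still between calls to the robot, and variables do not carry over. Pictures are saved under pics/ and viewed, at most 14 in all, crops included, and the job is handed in when it is done.

Besides the shell and the picture viewer there is one more tool, called after ">>>" as a command line: name --pt "numbers of a row" for each row, then --argument value for the rest. play_rows: Moves the arm, as the interface text tells. Shift numbers are shares of 200 mm and turn numbers shares of 90 degrees, none past 1 either way. Its arguments: {"type":"object","properties":{"deltas":{"type":"array"}},"required":["deltas"]}

```bash
ls; mkdir -p pics; python3 - <<'E'
from cell import r
import cv2,numpy as np,pickle
o=r.get_obs();print({k:np.round(v,3) for k,v in o.items()})
for n in("scene","top"):
    f=r.grab_frame(n);pickle.dump(f,open(f"pics/{n}0.pkl","wb"))
    cv2.imwrite(f"pics/{n}0.png",f["frame"][:,:,::-1]);print(n,f["fx"],f["fy"],f["cx"],f["cy"],np.round(f["rvec"],3),np.round(f["tvec"],3))
E
```

```text
pics
{'clock': np.float64(0.0), 'q': array([-1.378,  0.412, -0.013,  1.597,  0.006,  1.134, -0.082]), 'joint_velocities': array([ 0.002, -0.001, -0.001,  0.   ,  0.001, -0.001,  0.001]), 'tau': array([ 1.0000e-03, -5.8794e+01,  6.4200e-01, -2.9109e+01, -5.4000e-02,
        1.8000e-02,  0.0000e+00]), 'tcp_pos': array([0.161, 0.603, 0.198]), 'orientation': array([ 0.13 ,  0.992, -0.001, -0.   ]), 'ft_force': array([-0.114, -0.93 ,  0.291]), 'moment': array([-0.02 , -0.025,  0.008]), 'grasp_force': np.float64(0.0), 'grip_width': np.float64(0.088)}
scene 383.64991845496894 383.64991845496894 318.32123540346004 198.78075463426342 [ 2.168 -1.08   0.441] [-0.331  0.335  0.642]
top 376.8868562104923 376.8868562104923 314.80118164846715 201.4854149335227 [ 2.224 -2.192  0.089] [-0.017  0.547  1.055]
```

View pics/top0.png

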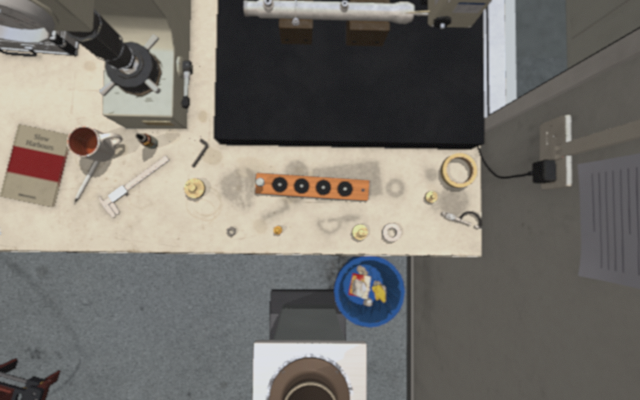

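View pics/scene0.png

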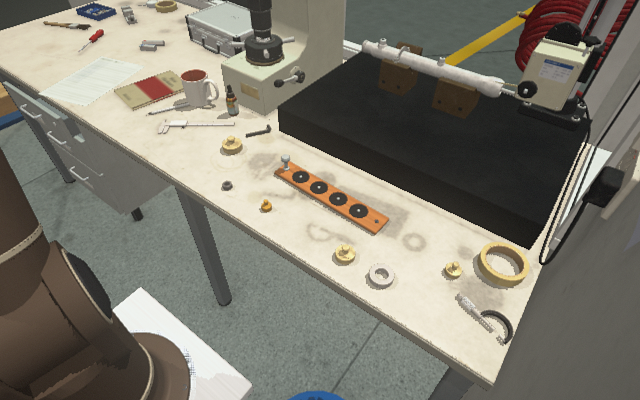

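The top view shows the post at the left end of the board (260,182) and the screw at (363,190). The brass weights are near (195,189), (278,230), (360,232) and (431,197). Next I'll enlarge and measure.

```bash
cat > h.py <<'E'
import cv2,numpy as np,pickle
def ray(f,u,v,fish=False):
    R=cv2.Rodrigues(np.array(f["rvec"],float))[0];t=np.array(f["tvec"],float).ravel()
    x=(u-f["cx"])/f["fx"];y=(v-f["cy"])/f["fy"]
    if fish:
        th=np.hypot(x,y);s=np.sin(th)/max(th,1e-9);d=np.array([x*s,y*s,np.cos(th)])
    else: d=np.array([x,y,1.])
    return -R.T@t,R.T@d
def at(f,u,v,z,fish=False):
    c,d=ray(f,u,v,fish);return (c+d*(z-c[2])/d[2])[:2]
def proj(f,p,fish=False):
    R=cv2.Rodrigues(np.array(f["rvec"],float))[0];c=R@np.array(p,float)+np.array(f["tvec"],float).ravel()
    if fish:
        n=np.hypot(c[0],c[1]);k=np.arctan2(n,c[2])/max(n,1e-9)
    else:k=1/c[2]
    return np.array([f["fx"]*c[0]*k+f["cx"],f["fy"]*c[1]*k+f["cy"]])
E
python3 - <<'E'
from h import *
f=pickle.load(open("pics/top0.pkl","rb"));s=pickle.load(open("pics/scene0.pkl","rb"))
for n,p,z in [("XL",(195,188),.02),("278",(278,230),.015),("360",(360,232),.02),("431",(431,197),.015),("screw",(363,190),.012),("post",(260,182),.05),("a",(279,184),.014),("b",(302,186),.014),("c",(323.5,187.5),.014),("d",(345.5,189),.014)]:
    w=at(f,*p,z);print(n,w.round(3),proj(s,[*w,z]).round(0))
print(proj(f,[.161,.604,.2]),ray(f,0,0)[0],ray(s,0,0)[0])
a=cv2.resize(f["frame"][140:260,170:490],(800,300),interpolation=3);b=cv2.resize(s["frame"][110:310,190:510],(480,300),interpolation=3)
cv2.imwrite("pics/z0.png",np.vstack([a,np.hstack([b,np.zeros((300,320,3),np.uint8)])])[:,:,::-1])
E
```

```text
XL [0.58  0.328] [232. 144.]
278 [0.466 0.094] [266. 205.]
360 [ 0.463 -0.138] [345. 252.]
431 [ 0.566 -0.342] [453. 270.]
screw [ 0.583 -0.146] [376. 222.]
post [0.597 0.143] [285. 158.]
a [0.596 0.093] [300. 177.]
b [0.591 0.028] [319. 188.]
c [ 0.588 -0.033] [338. 199.]
d [ 0.585 -0.096] [359. 212.]
[ 42.33052126 364.63904694] [0.4912478  0.0203449  1.08249887] [ 0.03420178 -0.38464706  0.69625919]
```

View pics/z0.png

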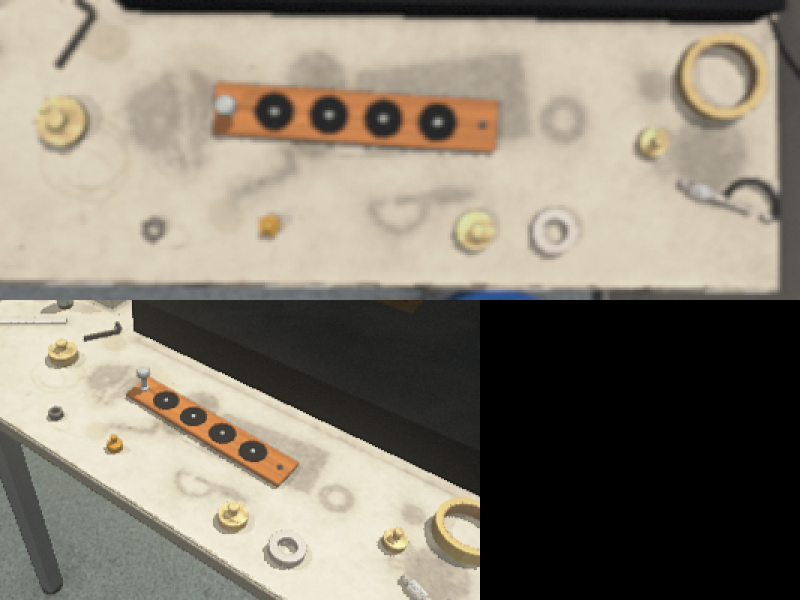

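>>> play_rows --pt "0 0 0 0 0 0.0926 0.6" --pt "0 0 0 0 0 0.0926 0.6" --pt "0 0 0 0 0 0.0926 0.6" --pt "0 0 0 0 0 0.0926 0.6" --pt "0 0 0 0 0 0.0926 0.6" --pt "0 0 0 0 0 0.0926 0.6" --pt "0 0 0 0 0 0.0926 0.6" --pt "0 0 0 0 0 0.0926 0.6" --pt "0 0 0 0 0 0.0926 0.6" --pt "-0.125 0.19 0 0 0 0 0.6"

```text
clock: 1.1
tcp_pos: [0.1925, 0.5819, 0.1978]
orientation: [0.706, 0.709, -0.001, -0.001]
ft_force: [0.3, 1.1, -0.3]
grip_width: 0.0527
grasp_force: 0.0
```

>>> play_rows --pt "-0.125 0.19 0 0 0 0 0.6" --pt "-0.125 0.19 0 0 0 0 0.6" --pt "-0.125 0.19 0 0 0 0 0.6" --pt "-0.125 0.19 0 0 0 0 0.6" --pt "-0.125 0.19 0 0 0 0 0.6" --pt "-0.125 0.19 0 0 0 0 0.6" --pt "-0.125 0.19 0 0 0 0 0.6" --pt "-0.125 0.19 0 0 0 0 0.6" --pt "-0.125 0.19 0 0 0 0 0.6" --pt "-0.125 0.19 0 0 0 0 0.6"

```text
clock: 2.1
tcp_pos: [0.5805, 0.328, 0.1986]
orientation: [0.707, 0.708, -0.0, -0.0]
ft_force: [0.1, 1.5, -0.3]
grip_width: 0.0526
grasp_force: 0.0
```

```bash
python3 - <<'E'
from cell import r
from h import *
o=r.get_obs();print(o["clock"],o["tcp_pos"].round(4),o["orientation"].round(4),o["q"].round(2))
f=r.grab_frame("wrist");pickle.dump(f,open("pics/w1.pkl","wb"))
cv2.imwrite("pics/w1.png",f["frame"][:,:,::-1]);print(f["fx"],f["cx"],f["cy"],ray(f,0,0)[0])
for n,p in [("XL",(.58,.328,.02)),("post",(.597,.143,.056)),("a",(.596,.093,.014))]:print(n,proj(f,p,True).round(0))
E
```

```text
2.1 [0.5805 0.328  0.1986] [ 7.067e-01  7.075e-01 -3.000e-04 -1.000e-04] [-0.85  0.5   0.39  1.51 -0.2   1.18 -0.42]
309.70691628693146 321.37682014202596 195.99414065215942 [0.58079153 0.39949284 0.38360118]
XL [321. 174.]
post [334. 320.]
a [332. 328.]
```

View pics/w1.png

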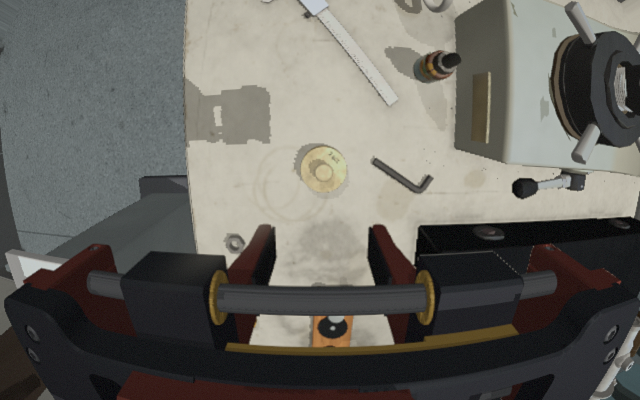

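The wrist view shows the XL weight at (324,170) with the knob near (323,172), and a seat just visible at (333,325). I'll refine the measurements with a crop and segmentation.

```bash
cat >> h.py <<'E'
def brass(f,guess,rad,smin=75):
    """pixel centroid/area of saturated-yellow blob near guess pixel"""
    h=cv2.cvtColor(cv2.GaussianBlur(f["frame"],(3,3),0),cv2.COLOR_RGB2HSV)
    m=((h[...,1]>smin)&(h[...,0]>12)&(h[...,0]<40)&(h[...,2]>70)).astype(np.uint8)
    m*=cv2.circle(np.zeros_like(m),tuple(int(x) for x in guess),rad,1,-1)
    n,l,s,c=cv2.connectedComponentsWithStats(m)
    i=1+np.argmax(s[1:,4]);cn=cv2.findContours((l==i).astype(np.uint8),0,1)[0][0]
    (u,v),R=cv2.minEnclosingCircle(cn);return c[i],(u,v,R),s[i]
E
python3 - <<'E'
from h import *
f=pickle.load(open("pics/w1.pkl","rb"))
for sm in(60,75,90):
    c,k,s=brass(f,(323,171),34,sm);print(sm,c.round(1),np.round(k,1),s,at(f,*k[:2],.022,True).round(4),at(f,*c,.025,True).round(4))
for z,d in((0.,56),(.025,56)):
    print([proj(f,(.58+a,.33+b,z),True).round(1) for a,b in((.028,0),(-.028,0),(0,.028),(0,-.028))])
cv2.imwrite("pics/w1z.png",cv2.resize(f["frame"][130:210,280:360],(560,560),interpolation=0)[:,:,::-1])
E
```

```text
60 [318.1 171. ] [323.1 168.4  23. ] [ 301  146   40   46 1099] [0.5823 0.3353] [0.5764 0.3327]
75 [321. 147.] [321. 147.   0.] [321 147   1   1   1] [0.5799 0.3608] [0.5799 0.3611]Traceback (most recent call last):
  File "<stdin>", line 4, in <module>
  File "h.py", line 23, in brass
    i=1+np.argmax(s[1:,4]);cn=cv2.findContours((l==i).astype(np.uint8),0,1)[0][0]
        ~~~~~~~~~^^^^^^^^^
    return _wrapfunc(a, 'argmax', axis=axis, out=out, **kwds)
    return bound(*args, **kwds)
ValueError: attempt to get argmax of an empty sequence
```

```bash
python3 - <<'E'
from h import *
f=pickle.load(open("pics/w1.pkl","rb"))
a=f["frame"][130:210,280:360];rb=cv2.normalize(a[...,0].astype(int)-a[...,2],None,0,255,32,0)[...,None].repeat(3,2).astype(np.uint8)
cv2.imwrite("pics/w1z.png",cv2.resize(np.hstack([a,rb]),(800,400),interpolation=0)[:,:,::-1])
for z in(0.,.025,.04):
    print(z,[proj(f,(.58+a,.335+b,z),True).round(1) for a,b in((.028,0),(-.028,0),(0,.028),(0,-.028))])
E
```

```text
0.0 [array([343.4, 165.6]), array([298.9, 165.6]), array([321.2, 143.4]), array([321.1, 187.3])]
0.025 [array([344.9, 169.2]), array([297.3, 169.1]), array([321.1, 145.4]), array([321.1, 192.2])]
0.04 [array([345.9, 171.5]), array([296.3, 171.5]), array([321.1, 146.7]), array([321.1, 195.4])]
```

View pics/w1z.png

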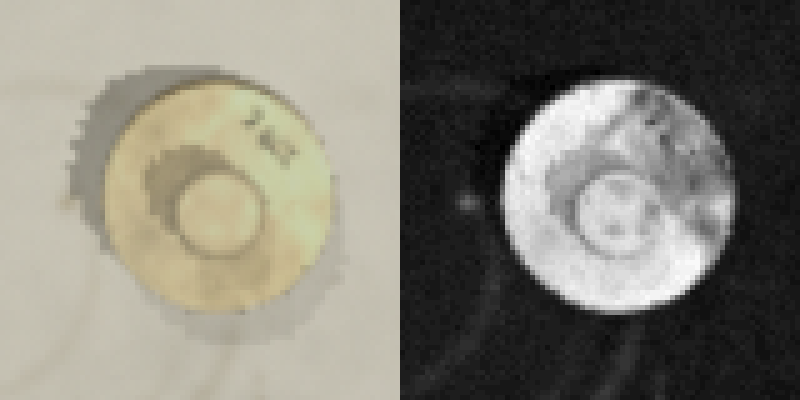

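>>> play_rows --pt "0.03 0.0125 0.12 0 0 0 0.6" --pt "0 0 0.12 0 0 0 0.6" --pt "0 0 0.12 0 0 0 0.6" --pt "0 0 0.12 0 0 0 0.6" --pt "0 0 0.12 0 0 0 0.6" --pt "0 0 0.12 0 0 0 0.6" --pt "0 0 0.08 0 0 0 0.6" --pt "0 0 0.05 0 0 0 0.6" --pt "0 0 0 0 0 0 0.3" --pt "0 0 0 0 0 0 0.2"

```text
clock: 3.15
tcp_pos: [0.5823, 0.3355, 0.0296]
orientation: [0.707, 0.707, 0.0, 0.0]
ft_force: [1.0, 1.0, -0.2]
grip_width: 0.0401
grasp_force: 0.0
```

```bash
python3 - <<'E'
from cell import r
from h import *
o=r.get_obs();print(o["tcp_pos"].round(4),o["ft_force"].round(1),o["grip_width"],o["grasp_force"])
f=r.grab_frame("wrist");pickle.dump(f,open("pics/w2.pkl","wb"))
cv2.imwrite("pics/w2.png",f["frame"][:,:,::-1])
E
```

```text
[0.5823 0.3355 0.0296] [ 1.   1.  -0.2] 0.040115954622566966 0.0
```

View pics/w2.png

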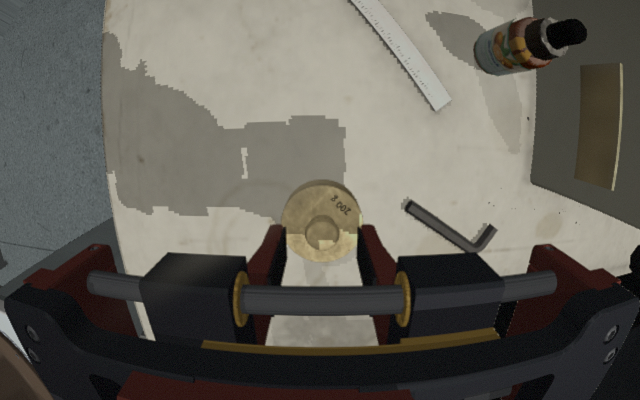

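The knob is at (322,233) between the two fingers. I'll check the pixel where the TCP projects.

```bash
python3 - <<'E'
from h import *
f=pickle.load(open("pics/w2.pkl","rb"))
for p in((.5823,.3355,.0296),(.5823,.3355,.04),(.5823,.3455,.0296)):print(proj(f,p,True).round(1))
for u,v in((322,233),(322,231)):print(at(f,u,v,.04,True))
E
```

```text
[321.2 228. ]
[321.2 234.1]
[321.2 213.2]
[0.58281157 0.33624829]
[0.58281054 0.33755684]
```

>>> play_rows --pt "0.003 0 0.01 0 0 0 0.2" --pt "0 0 0 0 0 0 0" --pt "0 0 0 0 0 0 0" --pt "0 0 0 0 0 0 0" --pt "0 0 0 0 0 0 0" --pt "0 0 0 0 0 0 0" --pt "0 0 0 0 0 0 0" --pt "0 0 -0.02 0 0 0 0" --pt "0 0 -0.05 0 0 0 0" --pt "0 0 -0.1 0 0 0 0"

```text
clock: 4.2
tcp_pos: [0.5811, 0.3353, 0.0606]
orientation: [0.707, 0.707, -0.001, -0.0]
ft_force: [0.9, -0.2, -1.0]
grip_width: 0.0001
grasp_force: 0.0
```

```bash
python3 - <<'E'
from cell import r
from h import *
f=r.grab_frame("wrist");pickle.dump(f,open("pics/w3.pkl","wb"));s=r.grab_frame("scene")
a=cv2.resize(s["frame"][60:180,160:320],(640,480))
cv2.imwrite("pics/w3.png",np.hstack([a[:,:400],f["frame"][0:350,120:520].copy() if 0 else cv2.resize(f["frame"][100:340,220:420],(400,480))])[:,:,::-1])
E
```

```text
(no output)
```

View pics/w3.png

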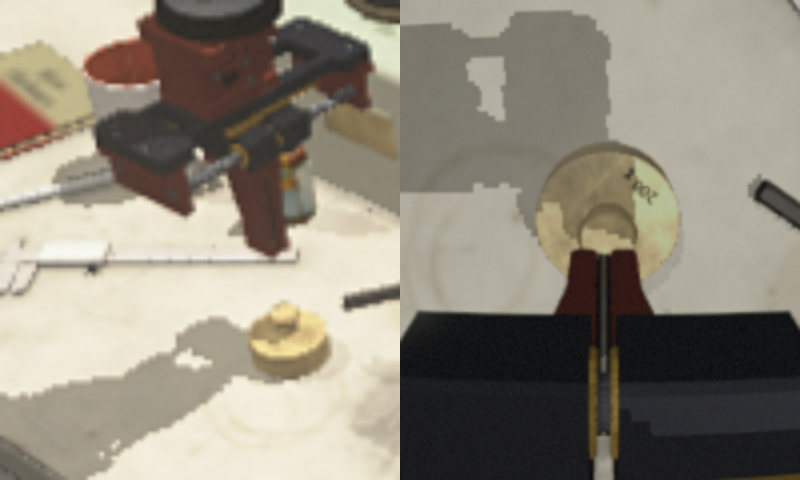

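```bash
python3 - <<'E'
from h import *
from cell import r
f=pickle.load(open("pics/w3.pkl","rb"));o=r.get_obs();print(o["tcp_pos"],o["grip_width"])
print(at(f,323.5,214,.04,True),at(f,220+210/2,100+213/2,.025,True), proj(f,o["tcp_pos"],True),ray(f,0,0)[0])
E
```

```text
[0.58383817 0.33672013 0.06433566] 0.0006811247642931278
[0.58257683 0.33796848] [0.58375058 0.33882686] [325.65603494 228.24023458] [0.58163585 0.40702482 0.24554858]
```

```bash
python3 - <<'E'
from h import *
from cell import r
s=pickle.load(open("pics/scene0.pkl","rb"));o=r.get_obs();print(o["tcp_pos"],o["ft_force"])
print(proj(s,o["tcp_pos"]));
for y in(.328,.332,.336,.34):print(y,proj(s,(.583,y,.04)),proj(s,(.583,y,.0)))
f=r.grab_frame("scene");cv2.imwrite("pics/s4.png",cv2.resize(f["frame"][90:160,190:270],(800,700),interpolation=3)[:600,:,::-1])
E
```

```text
[0.58383817 0.33672013 0.06433566] [0.97289598 0.50887815 0.13093561]
[228.07139747 129.27063099]
0.328 [231.47468595 137.70395072] [233.68129475 148.95452123]
0.332 [230.46716396 137.17574551] [232.69678667 148.42324256]
0.336 [229.46274048 136.64916473] [231.71522733 147.89355515]
0.34 [228.46140124 136.1242009 ] [230.73660352 147.36545185]
```

View pics/s4.png

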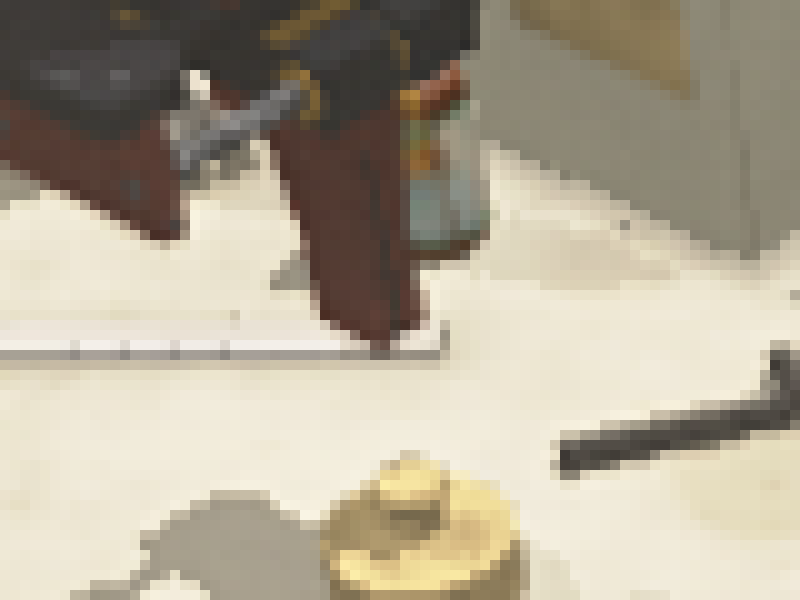

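>>> play_rows --pt "0 0 0 0 0 0 0.6" --pt "0 0 0 0 0 0 0.6" --pt "0 0 0 0 0 0 0.6" --pt "0 0 0.05 0 0 0 0.6" --pt "0 0 0.05 0 0 0 0.6" --pt "0 0 0.05 0 0 0 0.6" --pt "0 0 0.03 0 0 0 0.6" --pt "0 0 0 0 0 0 0.6" --pt "0 0 0 0 0 0 0.6" --pt "0 0 0 0 0 0 0.6"

```text
clock: 5.35
tcp_pos: [0.5822, 0.336, 0.0254]
orientation: [0.707, 0.707, 0.0, 0.0]
ft_force: [0.4, 0.6, 0.1]
grip_width: 0.0525
grasp_force: 0.0
```

```bash
python3 - <<'E'
from h import *
from cell import r
o=r.get_obs();print(o["tcp_pos"],o["ft_force"])
f=r.grab_frame("scene");w=r.grab_frame("wrist");pickle.dump((f,w),open("pics/5.pkl","wb"))
print(proj(f,o["tcp_pos"]),proj(w,o["tcp_pos"],True))
A=cv2.resize(f["frame"][100:160,195:265],(466,400),interpolation=3);B=cv2.resize(w["frame"][180:260,290:357],(334,400),interpolation=3)
cv2.imwrite("pics/5.png",np.hstack([A,B])[:,:,::-1])
E
```

```text
[0.58224999 0.3360246  0.02535881] [0.41828414 0.58546373 0.09639622]
[230.10204056 140.96073602] [321.25520695 228.02342671]
```

View pics/5.png

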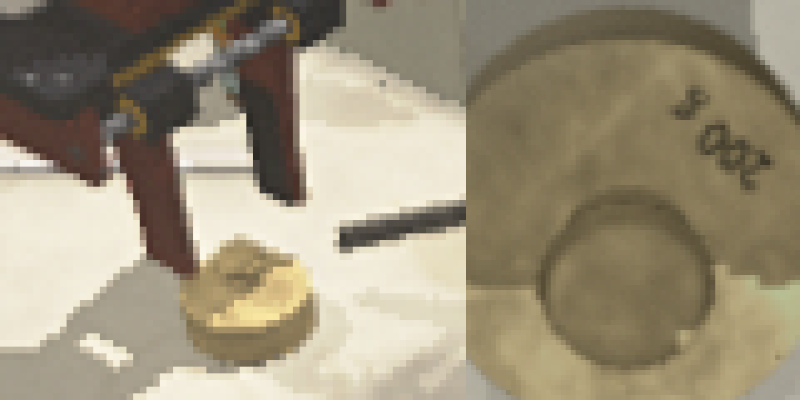

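The scene view shows the finger tips about 18 mm above where the TCP reading puts them. The knob stands lower, so the fingers have to go about 15 mm deeper.

>>> play_rows --pt "0 0 0.03 0 0 0 0.6" --pt "0 0 0.02 0 0 0 0.6" --pt "0 0 0.02 0 0 0 0.6" --pt "0 0 0 0 0 0 0" --pt "0 0 0 0 0 0 0" --pt "0 0 0 0 0 0 0" --pt "0 0 0 0 0 0 0" --pt "0 0 0 0 0 0 0" --pt "0 0 0 0 0 0 0" --pt "0 0 0 0 0 0 0"

```text
clock: 6.45
tcp_pos: [0.5823, 0.3359, 0.0112]
orientation: [0.707, 0.707, 0.0, 0.0]
ft_force: [1.9, 1.0, 1.1]
grip_width: 0.0181
grasp_force: 28.9
```

>>> play_rows --pt "0 0 -0.02 0 0 0 0" --pt "0 0 -0.04 0 0 0 0" --pt "0 0 -0.08 0 0 0 0" --pt "0 0 -0.1 0 0 0 0" --pt "0 0 -0.1 0 0 0 0" --pt "0 0 -0.1 0 0 0 0" --pt "0 0 -0.06 0 0 0 0" --pt "0 0 0 0 0 0 0" --pt "0 0 0 0 0 0 0" --pt "0 0 0 0 0 0 0"

```text
clock: 7.45
tcp_pos: [0.5811, 0.3356, 0.1098]
orientation: [0.707, 0.707, -0.001, -0.0]
ft_force: [-0.1, 0.7, -3.2]
grip_width: 0.0181
grasp_force: 28.8
```

>>> play_rows --pt "-0.1 0 0 0 0 0 0" --pt "-0.2 0 0 0 0 0 0" --pt "-0.24 0 0 0 0 0 0" --pt "-0.24 0 0 0 0 0 0" --pt "-0.24 0 0 0 0 0 0" --pt "-0.24 0 0 0 0 0 0" --pt "-0.24 0 0 0 0 0 0" --pt "-0.24 0 0 0 0 0 0" --pt "-0.2 0 0 0 0 0 0" --pt "-0.1 0 0 0 0 0 0"

```text
clock: 8.45
tcp_pos: [0.5807, -0.0785, 0.1106]
orientation: [0.709, 0.705, -0.001, 0.0]
ft_force: [-0.9, 0.4, -3.6]
grip_width: 0.0183
grasp_force: 28.9
```

>>> play_rows --pt "-0.1 0 0 0 0 0 0" --pt "0 0 0 0 0 0 0" --pt "0 0 0 0 0 0 0" --pt "0 0 0 0 0 0 0" --pt "0 0 0 0 0 0 0" --pt "0 0 0 0 0 0 0" --pt "0 0 0 0 0 0 0" --pt "0 0 0 0 0 0 0" --pt "0 0 0 0 0 0 0" --pt "0 0 0 0 0 0 0"

```text
clock: 9.45
tcp_pos: [0.5823, -0.0921, 0.1109]
orientation: [0.707, 0.707, 0.0, -0.0]
ft_force: [-0.6, 0.9, -3.0]
grip_width: 0.018
grasp_force: 28.9
```

```bash
python3 - <<'E'
from h import *
from cell import r
o=r.get_obs();print(o["clock"],o["tcp_pos"],o["ft_force"])
w=r.grab_frame("wrist");pickle.dump(w,open("pics/w6.pkl","wb"));print(proj(w,o["tcp_pos"],True),ray(w,0,0)[0])
cv2.imwrite("pics/w6.png",w["frame"][:,:,::-1])
E
```

```text
9.45 [ 0.58231438 -0.09209701  0.11094894] [-0.61949053  0.86812778 -2.96453798]
[321.29620144 228.05671655] [ 0.58248823 -0.02072436  0.29599842]
```

View pics/w6.png

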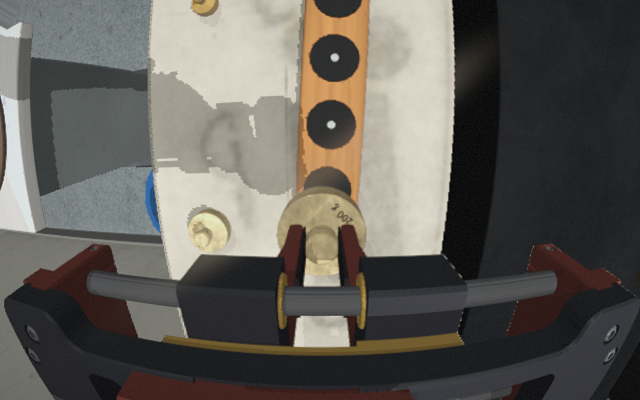

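The seat dots are at (334,58) and (331,125), and the held XL weight is upright with its knob near (321,243). I'll shift +100 mm in y to see the seats near the post.

>>> play_rows --pt "0.1 0 0 0 0 0 0" --pt "0.2 0 0 0 0 0 0" --pt "0.2 0 0 0 0 0 0" --pt "0.1 0 0 0 0 0 0" --pt "0 0 0 0 0 0 0" --pt "0 0 0 0 0 0 0" --pt "0 0 0 0 0 0 0" --pt "0 0 0 0 0 0 0" --pt "0 0 0 0 0 0 0" --pt "0 0 0 0 0 0 0"

```text
clock: 10.5
tcp_pos: [0.5822, 0.0272, 0.111]
orientation: [0.707, 0.707, -0.0, 0.0]
ft_force: [0.8, 0.6, -3.5]
grip_width: 0.0181
grasp_force: 28.9
```

```bash
cat >> h.py <<'E'
def dots(f):
    "seat dots: dark discs of the rubber seats with bright middle, wrist image"
    g=cv2.cvtColor(f["frame"],cv2.COLOR_RGB2GRAY)
    out=[]
    n,l,s,c=cv2.connectedComponentsWithStats((cv2.GaussianBlur(g,(3,3),0)<75).astype(np.uint8))
    for i in range(1,n):
        x,y,w,h,a=s[i]
        if 35<w<70 and .8<w/h<1.25 and a>.65*w*h:
            d=g[y+h//2-9:y+h//2+9,x+w//2-9:x+w//2+9].astype(float);d=np.clip(d-100,0,None)
            v,u=np.mgrid[:d.shape[0],:d.shape[1]]
            if d.sum()>0: out.append((x+w//2-9+(u*d).sum()/d.sum(),y+h//2-9+(v*d).sum()/d.sum()))
    return out
def rb(f,c,rad):
    "enclosing circle of the brass blob around pixel c"
    d=f["frame"][...,0].astype(int)-f["frame"][...,2]
    x,y=map(int,c);m=np.zeros(d.shape,np.uint8);cv2.circle(m,(x,y),rad,1,-1)
    t=np.clip(d,0,255).astype(np.uint8);th=cv2.threshold(t[m>0],0,255,cv2.THRESH_OTSU)[0]
    n,l,s,q=cv2.connectedComponentsWithStats(((t>th)&(m>0)).astype(np.uint8))
    i=1+np.argmax(s[1:,4]);cn=cv2.findContours((l==i).astype(np.uint8),0,1)[0]
    return cv2.minEnclosingCircle(np.vstack(cn)),s[i][:4]
E
python3 - <<'E'
from h import *
from cell import r
o=r.get_obs();print(o["clock"],o["tcp_pos"])
w=r.grab_frame("wrist");pickle.dump(w,open("pics/w7.pkl","wb"))
cv2.imwrite("pics/w7.png",w["frame"][:,:,::-1])
for n in("w6","w7"):
    f=pickle.load(open(f"pics/{n}.pkl","rb"))
    for d in dots(f):print(n,np.round(d,1),at(f,*d,.014,True).round(4))
f=pickle.load(open("pics/w6.pkl","rb"))
print("L",rb(f,(208,230),35),at(f,*rb(f,(208,230),35)[0][0],.02,True))
print("S guess px in w7",proj(w,(.466,.094,.02),True))
print("held knob",at(f,321,243,.1397,True))
E
```

```text
10.5 [0.58221123 0.0271509  0.1109828 ]
w6 [334.3  57. ] [0.5939 0.0319]
w6 [330.8 124.3] [ 0.5908 -0.03  ]
w7 [337.7 119.3] [0.597  0.0938]
L (((209.16629028320312, 230.53880310058594), 21.647567749023438), array([188, 209,  43,  44], dtype=int32)) [ 0.46983276 -0.13142765]
S guess px in w7 [196.7405805  123.40638048]
held knob [ 0.5821799  -0.08984246]
```

View pics/w7.png

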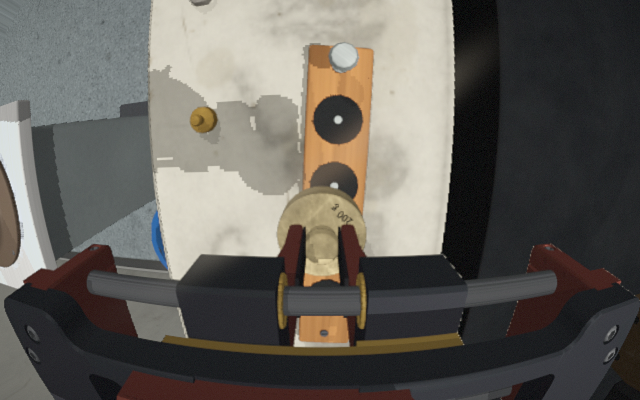

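Seat "a" is at (338,119) with the post at (344,57) beyond it, and S is at (203,120). I'll work out the offset of the held weight.

```bash
python3 - <<'E'
from h import *
f,w=pickle.load(open("pics/5.pkl","rb"))
for v in(236.5,237.5,238.5):print(at(w,322.4,v,.04,True))
f=pickle.load(open("pics/w1.pkl","rb"));c=rb(f,(324,170),35);print(c,at(f,*c[0][0],.022,True))
w=pickle.load(open("pics/w7.pkl","rb"));c=rb(w,(203,120),22);print("S",c,at(w,*c[0][0],.012,True),at(w,203,119,.02,True))
c=rb(w,(321,222),47);print("heldXL",c)
E
```

```text
[0.58293723 0.33624403]
[0.58293807 0.33559687]
[0.5829389  0.33494796]
(((323.05963134765625, 168.83193969726562), 23.385942459106445), array([300, 146,  47,  47], dtype=int32)) [0.58230975 0.33477313]
S (((202.77420043945312, 119.54838562011719), 13.42599868774414), array([190, 107,  26,  26], dtype=int32)) [0.46917069 0.09719744] [0.47261259 0.09773499]
heldXL (((321.0212707519531, 222.0425567626953), 46.957557678222656), array([277, 176,  89,  94], dtype=int32))
```

```bash
python3 - <<'E'
from h import *
w=pickle.load(open("pics/w7.pkl","rb"))
d=w["frame"][170:200,315:327].astype(int);print((d[...,0]-d[...,2]).mean(1).round(0),d.mean((1,2)).round(0))
for y in(.026,.028,.03):print(proj(w,(.5822,.0272+y,.1247),True),proj(w,(.5822,.0272+y,.0997),True))
E
```

```text
[28. 24. 22. 22. 22. 23. 22. 21. 21. 20. 20. 20. 19. 18. 17. 21. 31. 40.
 42. 41. 40. 39. 41. 47. 52. 52. 52. 52. 52. 52.] [ 86.  84.  83.  83.  83.  82.  82.  81.  81.  81.  80.  79.  78.  77.
  76.  81.  94. 109. 114. 111. 108. 103. 107. 124. 148. 153. 152. 150.
 149. 148.]
[321.19484418 194.21160195] [321.24497946 184.37142931]
[321.19124091 190.82323521] [321.24196459 181.36955382]
[321.18763207 187.41599371] [321.23894432 178.35476667]
```

>>> play_rows --pt "0.08 0.02 0 0 0 0 0" --pt "0.15 0.034 0 0 0 0 0" --pt "0.083 0.02 0 0 0 0 0" --pt "0.02 0 0.02 0 0 0 0" --pt "0 0 0.08 0 0 0 0" --pt "0 0 0.1 0 0 0 0" --pt "0 0 0.08 0 0 0 0" --pt "0 0 0.05 0 0 0 0" --pt "0 0 0 0 0 0 0" --pt "0 0 0 0 0 0 0"

```text
clock: 11.55
tcp_pos: [0.5971, 0.094, 0.0452]
orientation: [0.707, 0.707, -0.0, 0.0]
ft_force: [0.4, -0.5, -2.5]
grip_width: 0.0184
grasp_force: 28.9
```

>>> play_rows --pt "0.005 0 0.04 0 0 0 0" --pt "0 0 0.03 0 0 0 0" --pt "0 0 0.012 0 0 0 0" --pt "0 0 0.01 0 0 0 0" --pt "0 0 0.005 0 0 0 0" --pt "0 0 0 0 0 0 0" --pt "0 0 0 0 0 0 0" --pt "0 0 0 0 0 0 0" --pt "0 0 0 0 0 0 0" --pt "0 0 0 0 0 0 0"

```text
clock: 12.55
tcp_pos: [0.597, 0.0955, 0.0256]
orientation: [0.707, 0.707, 0.0, 0.0]
ft_force: [0.7, 0.8, -3.3]
grip_width: 0.0181
grasp_force: 28.9
```

>>> play_rows --pt "-0.003 0 0.004 0 0 0 0" --pt "0 0 0 0 0 0 0" --pt "0 0 0.003 0 0 0 0" --pt "0 0 0 0 0 0 0" --pt "0 0 0 0 0 0 0" --pt "0 0 0 0 0 0 0" --pt "0 0 0 0 0 0 0" --pt "0 0 0 0 0 0 0" --pt "0 0 0 0 0 0 0" --pt "0 0 0 0 0 0 0"

```text
clock: 13.55
tcp_pos: [0.5973, 0.0951, 0.025]
orientation: [0.707, 0.707, 0.001, 0.0]
ft_force: [-2.7, 0.0, 5.1]
grip_width: 0.0183
grasp_force: 29.3
```

>>> play_rows --pt "0 0 0 0 0 0 0.3" --pt "0 0 0 0 0 0 0.45" --pt "0 0 0 0 0 0 0.5" --pt "0 0 0 0 0 0 0.5" --pt "0 0 -0.05 0 0 0 0.5" --pt "0 0 -0.1 0 0 0 0.5" --pt "0 0 -0.15 0 0 0 0.5" --pt "0 0 -0.15 0 0 0 0.5" --pt "0 0 -0.05 0 0 0 0.5" --pt "-0.12 -0.065 0 0 0 0 0.5"

```text
clock: 14.55
tcp_pos: [0.5861, 0.0745, 0.1261]
orientation: [0.705, 0.709, 0.002, 0.001]
ft_force: [0.3, -0.4, -0.1]
grip_width: 0.0439
grasp_force: 0.0
```

>>> play_rows --pt "-0.2 -0.115 0 0 0 0 0.5" --pt "-0.2 -0.115 0 0 0 0 0.5" --pt "-0.2 -0.115 0 0 0 0 0.5" --pt "-0.2 -0.115 0 0 0 0 0.5" --pt "-0.15 -0.08 0 0 0 0 0.5" --pt "-0.06 -0.03 0 0 0 0 0.5" --pt "0 0 0 0 0 0 0.5" --pt "0 0 0 0 0 0 0.5" --pt "0 0 0 0 0 0 0.5" --pt "0 0 0 0 0 0 0.5"

```text
clock: 15.55
tcp_pos: [0.4708, -0.1298, 0.1239]
orientation: [0.706, 0.708, -0.0, -0.0]
ft_force: [0.7, 0.4, 0.8]
grip_width: 0.044
grasp_force: 0.0
```

```bash
cat > look.py <<'E'
import sys
from h import *
from cell import r
n,x,y,z,rad=sys.argv[1],*map(float,sys.argv[2:6])
o=r.get_obs();print(o["clock"].round(2),o["tcp_pos"].round(4))
w=r.grab_frame("wrist");pickle.dump(w,open(f"pics/{n}.pkl","wb"));cv2.imwrite(f"pics/{n}.png",w["frame"][:,:,::-1])
p=proj(w,(x,y,z),True);c=rb(w,p,int(rad));print(p.round(0),c,at(w,*c[0][0],z,True).round(4))
E
python3 look.py w8 .47 -.132 .02 45
```

```text
Traceback (most recent call last):
  File "look.py", line 5, in <module>
    o=r.get_obs();print(o["clock"].round(2),o["tcp_pos"].round(4))
                        ^^^^^^^^^^^^^^^^
AttributeError: 'float' object has no attribute 'round'
```

```bash
sed -i 's/o\["clock"\].round(2)/o["clock"]/' look.py; python3 look.py w8 .47 -.132 .02 45
```

```text
15.55 [ 0.4708 -0.1298  0.1239]
[321. 191.] (((315.55126953125, 193.0), 22.371021270751953), array([294, 171,  44,  45], dtype=int32)) [ 0.4652 -0.1337]
```

>>> play_rows --pt "-0.0195 -0.028 0.08 0 0 0 0.5" --pt "0 0 0.12 0 0 0 0.5" --pt "0 0 0.12 0 0 0 0.5" --pt "0 0 0.1 0 0 0 0.5" --pt "0 0 0.08 0 0 0 0.5" --pt "0 0 0.04 0 0 0 0.5" --pt "0 0 0.02 0 0 0 0.5" --pt "0 0 0.015 0 0 0 0.5" --pt "0 0 0 0 0 0 0.5" --pt "0 0 0 0 0 0 0.5"

```text
clock: 16.6
tcp_pos: [0.465, -0.1352, 0.0096]
orientation: [0.707, 0.707, 0.0, 0.0]
ft_force: [0.5, -0.2, -0.7]
grip_width: 0.0436
grasp_force: 0.0
```

```bash
python3 look.py w9 .4652 -.1337 .022 42; python3 - <<'E'
from h import *
f=pickle.load(open("pics/w9.pkl","rb"));cv2.imwrite("pics/w9z.png",cv2.resize(f["frame"][160:280,240:400],(800,600),interpolation=3)[:,:,::-1])
E
```

```text
16.6 [ 0.465  -0.1352  0.0096]
[322. 233.] (((321.4902038574219, 228.6272430419922), 35.05989074707031), array([287, 194,  70,  70], dtype=int32)) [ 0.4651 -0.1308]
```

View pics/w9z.png

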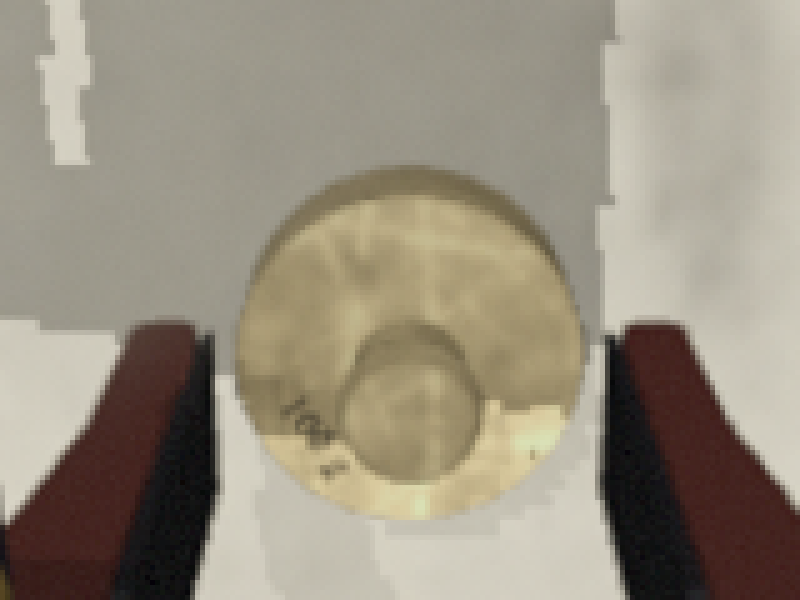

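The L weight's knob is at pixel (322,244), its body centre is at (322,231), and the fingers straddle it.

```bash
python3 - <<'E'
from h import *
f=pickle.load(open("pics/w9.pkl","rb"))
print(at(f,322.2,244.4,.036,True),at(f,321.8,231.4,.022,True))
for z in(.0096,.02,.0276,.036):print(z,proj(f,(.465,-.1352+.01,z),True),proj(f,(.487,-.1352+.01,z),True))
E
```

```text
[ 0.4654894  -0.13483963] [ 0.46528442 -0.13256051]
0.0096 [321.32686077 213.24517031] [356.13481066 213.17815232]
0.02 [321.32711568 218.7221287 ] [357.98215291 218.62187113]
0.0276 [321.32732737 223.10650032] [359.45483072 222.9756156 ]
0.036 [321.32759099 228.37996057] [361.21884054 228.20725466]
```

>>> play_rows --pt "0.006 0 0.01 0 0 0 0.5" --pt "0 0 0.01 0 0 0 0.5" --pt "0 0 0 0 0 0 0" --pt "0 0 0 0 0 0 0" --pt "0 0 0 0 0 0 0" --pt "0 0 0 0 0 0 0" --pt "0 0 0 0 0 0 0" --pt "0 0 0 0 0 0 0" --pt "0 0 0 0 0 0 0" --pt "0 0 0 0 0 0 0"

```text
clock: 17.65
tcp_pos: [0.4647, -0.1339, 0.0052]
orientation: [0.707, 0.707, 0.0, 0.0]
ft_force: [0.7, -0.3, -0.3]
grip_width: 0.0144
grasp_force: 30.0
```

>>> play_rows --pt "0 0 -0.04 0 0 0 0" --pt "0 0 -0.1 0 0 0 0" --pt "0 0 -0.15 0 0 0 0" --pt "0 0 -0.15 0 0 0 0" --pt "0.05 0.046 -0.06 0 0 0 0" --pt "0.15 0.12 0 0 0 0 0" --pt "0.19 0.14 0 0 0 0 0" --pt "0.19 0.14 0 0 0 0 0" --pt "0.15 0.12 0 0 0 0 0" --pt "0.1 0.08 0 0 0 0 0"

```text
clock: 18.65
tcp_pos: [0.5946, 0.0355, 0.1053]
orientation: [0.706, 0.708, 0.0, -0.0]
ft_force: [-0.4, -0.2, -1.2]
grip_width: 0.0142
grasp_force: 30.0
```

>>> play_rows --pt "0 0 0 0 0 0 0" --pt "0 0 0 0 0 0 0" --pt "0 0 0.05 0 0 0 0" --pt "0 0 0.1 0 0 0 0" --pt "0 0 0.1 0 0 0 0" --pt "0 0 0.06 0 0 0 0" --pt "0 0 0.03 0 0 0 0" --pt "0 0 0 0 0 0 0" --pt "0 0 0 0 0 0 0" --pt "0 0 0 0 0 0 0"

```text
clock: 19.65
tcp_pos: [0.5942, 0.0321, 0.038]
orientation: [0.707, 0.707, 0.001, 0.0]
ft_force: [-0.2, -1.0, -2.6]
grip_width: 0.0141
grasp_force: 30.0
```

```bash
python3 look.py w10 .597 .0938 .039 45; python3 - <<'E'
from h import *
f=pickle.load(open("pics/w10.pkl","rb"));cv2.imwrite("pics/w10z.png",cv2.resize(f["frame"][100:260,220:420],(750,600),interpolation=3)[:,:,::-1])
E
```

```text
19.65 [0.5942 0.0321 0.038 ]
[326. 130.] (((325.0, 125.0), 44.38478088378906), array([282,  85,  87,  61], dtype=int32)) [0.5964 0.097 ]
```

View pics/w10z.png

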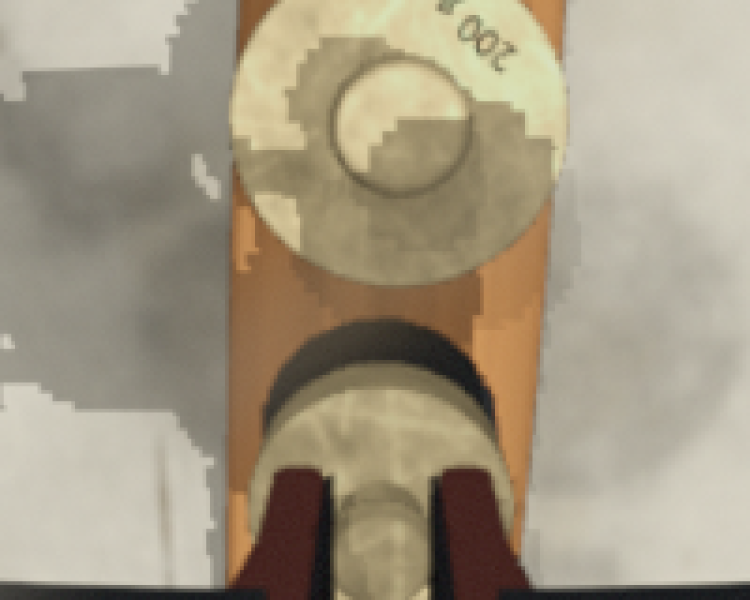

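XL stands on seat a with its knob at pixel (327,134), and L is held over seat b. Next I'll check where XL actually sits.

```bash
python3 - <<'E'
from h import *
f=pickle.load(open("pics/w10.pkl","rb"))
print(at(f,327.2,133.9,.054,True),at(f,326.2,131.2,.039,True))
# seat b rim front edge at crop v=318 ; L body top rim crop v=388, bottom rim ~362
print("seat rim",[proj(f,(.5939,.0319+.023,.014),True).round(1)],100+318/3.75)
for y in(.02,.022,.024):print(proj(f,(.594,.0321+y,.038-.0052+.022),True).round(1),proj(f,(.594,.0321+y,.038-.0052),True).round(1),100+388/3.75,100+362/3.75)
E
```

```text
[0.59741574 0.09263155] [0.59711073 0.09328169]
seat rim [array([320.8, 184.8])] 184.8
[320.9 205.8] [321.  195.8] 203.46666666666667 196.53333333333333
[320.9 202.5] [321.  192.7] 203.46666666666667 196.53333333333333
[320.9 199.1] [321.  189.7] 203.46666666666667 196.53333333333333
```

>>> play_rows --pt "0.005 0 0.04 0 0 0 0" --pt "0 0 0.03 0 0 0 0" --pt "0 0 0.015 0 0 0 0" --pt "0 0 0.008 0 0 0 0" --pt "0 0 0.004 0 0 0 0" --pt "0 0 0 0 0 0 0" --pt "0 0 0 0 0 0 0" --pt "0 0 0 0 0 0 0" --pt "0 0 0 0 0 0 0" --pt "0 0 0 0 0 0 0"

```text
clock: 20.7
tcp_pos: [0.5933, 0.0336, 0.019]
orientation: [0.707, 0.707, 0.0, -0.001]
ft_force: [-5.8, 0.3, 14.5]
grip_width: 0.0142
grasp_force: 30.0
```

>>> play_rows --pt "0 0 -0.003 0 0 0 0" --pt "0 0 0 0 0 0 0.3" --pt "0 0 0 0 0 0 0.4" --pt "0 0 0 0 0 0 0.4" --pt "0 0 0 0 0 0 0.4" --pt "0 0 -0.05 0 0 0 0.4" --pt "0 0 -0.1 0 0 0 0.4" --pt "0 0 -0.15 0 0 0 0.4" --pt "0 0 -0.15 0 0 0 0.4" --pt "-0.125 -0.01 -0.05 0 0 0 0.4"

```text
clock: 21.7
tcp_pos: [0.5937, 0.0117, 0.1219]
orientation: [0.705, 0.709, 0.003, 0.001]
ft_force: [0.3, -0.5, 0.0]
grip_width: 0.0351
grasp_force: 0.0
```

>>> play_rows --pt "-0.2 -0.02 0 0 0 0 0.4" --pt "-0.24 -0.02 0 0 0 0 0.4" --pt "-0.24 -0.02 0 0 0 0 0.4" --pt "-0.24 -0.02 0 0 0 0 0.4" --pt "-0.24 -0.02 0 0 0 0 0.4" --pt "-0.24 -0.02 0 0 0 0 0.4" --pt "-0.2 -0.01 0 0 0 0 0.4" --pt "-0.15 0 0 0 0 0 0.4" --pt "0 0 0 0 0 0 0.4" --pt "0 0 0 0 0 0 0.4"

```text
clock: 22.7
tcp_pos: [0.5656, -0.3424, 0.1186]
orientation: [0.707, 0.707, 0.0, -0.0]
ft_force: [0.4, 0.5, -0.2]
grip_width: 0.0351
grasp_force: 0.0
```

```bash
python3 look.py w11 .566 -.342 .016 35
```

```text
22.7 [ 0.5656 -0.3424  0.1186]
[322. 189.] (((324.7336120605469, 187.4715118408203), 17.62333106994629), array([308, 170,  35,  35], dtype=int32)) [ 0.5688 -0.3405]
```

>>> play_rows --pt "0.0095 0.016 0.08 0 0 0 0.4" --pt "0 0 0.12 0 0 0 0.4" --pt "0 0 0.12 0 0 0 0.4" --pt "0 0 0.1 0 0 0 0.4" --pt "0 0 0.08 0 0 0 0.4" --pt "0 0 0.04 0 0 0 0.4" --pt "0 0 0.02 0 0 0 0.4" --pt "0 0 0.01 0 0 0 0.4" --pt "0 0 0.008 0 0 0 0.4" --pt "0 0 0 0 0 0 0.4"

```text
clock: 23.75
tcp_pos: [0.5695, -0.3402, 0.0033]
orientation: [0.707, 0.707, 0.0, 0.0]
ft_force: [-0.0, -0.4, 0.0]
grip_width: 0.035
grasp_force: 0.0
```

```bash
python3 look.py w12 .5688 -.3405 .018 36
```

```text
23.75 [ 0.5695 -0.3402  0.0033]
[320. 237.] (((320.5, 232.69564819335938), 28.236587524414062), array([294, 205,  54,  56], dtype=int32)) [ 0.569  -0.3374]
```

>>> play_rows --pt "0 0 0 0 0 0 0" --pt "0 0 0 0 0 0 0" --pt "0 0 0 0 0 0 0" --pt "0 0 0 0 0 0 0" --pt "0 0 0 0 0 0 0" --pt "0 0 0 0 0 0 0" --pt "0 0 -0.05 0 0 0 0" --pt "0 0 -0.1 0 0 0 0" --pt "0 0 -0.15 0 0 0 0" --pt "0.055 0 -0.2 0 0 0 0"

```text
clock: 24.8
tcp_pos: [0.5676, -0.3298, 0.1028]
orientation: [0.707, 0.707, -0.001, -0.001]
ft_force: [0.9, 0.3, -1.6]
grip_width: 0.0104
grasp_force: 30.0
```

>>> play_rows --pt "0.15 0.0065 0 0 0 0 0" --pt "0.23 0.02 0 0 0 0 0" --pt "0.23 0.02 0 0 0 0 0" --pt "0.23 0.02 0 0 0 0 0" --pt "0.23 0.02 0 0 0 0 0" --pt "0.21 0.02 0 0 0 0 0" --pt "0.15 0 0 0 0 0 0" --pt "0.07 0 0 0 0 0 0" --pt "0 0 0 0 0 0 0" --pt "0 0 0 0 0 0 0"

```text
clock: 25.8
tcp_pos: [0.5901, -0.0309, 0.1031]
orientation: [0.707, 0.707, -0.0, 0.001]
ft_force: [0.3, -0.5, -1.2]
grip_width: 0.0109
grasp_force: 30.0
```

>>> play_rows --pt "0 0 0.05 0 0 0 0" --pt "0 0 0.1 0 0 0 0" --pt "0 0 0.1 0 0 0 0" --pt "0 0 0.06 0 0 0 0" --pt "0 0 0.02 0 0 0 0" --pt "0 0 0 0 0 0 0" --pt "0 0 0 0 0 0 0" --pt "0 0 0 0 0 0 0" --pt "0 0 0 0 0 0 0" --pt "0 0 0 0 0 0 0"

```text
clock: 26.8
tcp_pos: [0.5904, -0.0288, 0.0372]
orientation: [0.707, 0.707, 0.0, 0.0]
ft_force: [0.7, -1.1, -1.8]
grip_width: 0.0107
grasp_force: 30.0
```

```bash
python3 look.py w13 .5939 .0319 .036 34; python3 - <<'E'
from h import *
f=pickle.load(open("pics/w13.pkl","rb"))
print("seat rim",proj(f,(.5908,-.03+.023,.014),True))
d=f["frame"][165:235,318:325].astype(int).mean(1);print([(165+i,*x.astype(int)) for i,x in enumerate(d)][::2])
E
```

```text
26.8 [ 0.5904 -0.0288  0.0372]
[327. 132.] (((327.0, 131.0), 34.000099182128906), array([293, 105,  69,  61], dtype=int32)) [0.5938 0.0324]
seat rim [321.82053105 186.43853057]
[(165, np.int64(160), np.int64(145), np.int64(110)), (167, np.int64(129), np.int64(102), np.int64(72)), (169, np.int64(127), np.int64(96), np.int64(66)), (171, np.int64(127), np.int64(96), np.int64(66)), (173, np.int64(126), np.int64(96), np.int64(65)), (175, np.int64(126), np.int64(94), np.int64(64)), (177, np.int64(132), np.int64(98), np.int64(67)), (179, np.int64(133), np.int64(98), np.int64(65)), (181, np.int64(141), np.int64(102), np.int64(68)), (183, np.int64(140), np.int64(103), np.int64(67)), (185, np.int64(140), np.int64(101), np.int64(66)), (187, np.int64(70), np.int64(57), np.int64(46)), (189, np.int64(58), np.int64(52), np.int64(44)), (191, np.int64(55), np.int64(49), np.int64(42)), (193, np.int64(50), np.int64(45), np.int64(39)), (195, np.int64(47), np.int64(42), np.int64(37)), (197, np.int64(45), np.int64(41), np.int64(37)), (199, np.int64(40), np.int64(37), np.int64(34)), (201, np.int64(38), np.int64(37), np.int64(34)), (203, np.int64(41), np.int64(39), np.int64(36)), (205, np.int64(107), np.int64(96), np.int64(70)), (207, np.int64(114), np.int64(102), np.int64(75)), (209, np.int64(121), np.int64(109), np.int64(80)), (211, np.int64(151), np.int64(136), np.int64(102)), (213, np.int64(165), np.int64(151), np.int64(114)), (215, np.int64(174), np.int64(160), np.int64(121)), (217, np.int64(180), np.int64(166), np.int64(126)), (219, np.int64(178), np.int64(163), np.int64(125)), (221, np.int64(181), np.int64(166), np.int64(127)), (223, np.int64(180), np.int64(165), np.int64(126)), (225, np.int64(178), np.int64(164), np.int64(125)), (227, np.int64(171), np.int64(157), np.int64(118)), (229, np.int64(168), np.int64(154), np.int64(116)), (231, np.int64(126), np.int64(114), np.int64(83)), (233, np.int64(124), np.int64(111), np.int64(82))]
```

>>> play_rows --pt "0 0.002 0.04 0 0 0 0" --pt "0 0 0.03 0 0 0 0" --pt "0 0 0.017 0 0 0 0" --pt "0 0 0.009 0 0 0 0" --pt "0 0 0.003 0 0 0 0" --pt "0 0 0 0 0 0 0" --pt "0 0 0 0 0 0 0" --pt "0 0 0 0 0 0 0" --pt "0 0 0 0 0 0 0" --pt "0 0 0 0 0 0 0"

```text
clock: 27.85
tcp_pos: [0.5906, -0.0289, 0.017]
orientation: [0.707, 0.707, 0.0, 0.0]
ft_force: [-0.3, 0.1, -0.2]
grip_width: 0.0105
grasp_force: 30.0
```

>>> play_rows --pt "0 0 0.002 0 0 0 0" --pt "0 0 0 0 0 0 0.3" --pt "0 0 0 0 0 0 0.35" --pt "0 0 0 0 0 0 0.35" --pt "0 0 0 0 0 0 0.35" --pt "0 0 -0.05 0 0 0 0.35" --pt "0 0 -0.1 0 0 0 0.35" --pt "0 0 -0.15 0 0 0 0.35" --pt "0 0 -0.15 0 0 0 0.35" --pt "0 0 -0.05 0 0 0 0.35"

```text
clock: 28.85
tcp_pos: [0.5923, -0.0293, 0.1202]
orientation: [0.707, 0.707, 0.002, 0.002]
ft_force: [0.6, -0.3, -0.6]
grip_width: 0.0307
grasp_force: 0.0
```

>>> play_rows --pt "0.08 -0.08 0 0 0 0 0.35" --pt "0.16 -0.16 0 0 0 0 0.35" --pt "0.16 -0.16 0 0 0 0 0.35" --pt "0.13 -0.12 0 0 0 0 0.35" --pt "0.08 -0.08 0 0 0 0 0.35" --pt "0.02 -0.01 0 0 0 0 0.35" --pt "0 0 0 0 0 0 0.35" --pt "0 0 0 0 0 0 0.35" --pt "0 0 0 0 0 0 0.35" --pt "0 0 0 0 0 0 0.35"

```text
clock: 29.85
tcp_pos: [0.469, 0.096, 0.1165]
orientation: [0.707, 0.707, -0.0, 0.0]
ft_force: [-0.3, -0.0, -0.1]
grip_width: 0.0309
grasp_force: 0.0
```

```bash
python3 look.py w14 .469 .097 .013 28
```

```text
29.85 [0.469  0.096  0.1165]
[321. 188.] (((319.7524719238281, 187.11880493164062), 13.07399845123291), array([307, 175,  26,  25], dtype=int32)) [0.4674 0.098 ]
```

>>> play_rows --pt "0.01 -0.008 0.08 0 0 0 0.35" --pt "0 0 0.12 0 0 0 0.35" --pt "0 0 0.12 0 0 0 0.35" --pt "0 0 0.1 0 0 0 0.35" --pt "0 0 0.08 0 0 0 0.35" --pt "0 0 0.04 0 0 0 0.35" --pt "0 0 0.02 0 0 0 0.35" --pt "0 0 0.015 0 0 0 0.35" --pt "0 0 0.007 0 0 0 0.35" --pt "0 0 0 0 0 0 0.35"

```text
clock: 30.9
tcp_pos: [0.4671, 0.099, 0.0005]
orientation: [0.707, 0.707, 0.0, 0.0]
ft_force: [-0.3, -0.5, -0.3]
grip_width: 0.0306
grasp_force: 0.0
```

>>> play_rows --pt "0 0 0 0 0 0 0" --pt "0 0 0 0 0 0 0" --pt "0 0 0 0 0 0 0" --pt "0 0 0 0 0 0 0" --pt "0 0 0 0 0 0 0" --pt "0 0 0 0 0 0 0" --pt "0 0 0 0 0 0 0" --pt "0 0 0 0 0 0 0" --pt "0 0 0 0 0 0 0" --pt "0 0 0 0 0 0 0"

```text
clock: 31.9
tcp_pos: [0.4671, 0.099, 0.0003]
orientation: [0.707, 0.707, 0.0, 0.0]
ft_force: [0.7, 0.5, 3.8]
grip_width: 0.0095
grasp_force: 30.0
```

>>> play_rows --pt "0 0 -0.05 0 0 0 0" --pt "0 0 -0.1 0 0 0 0" --pt "0 0 -0.15 0 0 0 0" --pt "0 0 -0.15 0 0 0 0" --pt "-0.05 0.03 -0.05 0 0 0 0" --pt "-0.15 0.1 0 0 0 0 0" --pt "-0.2 0.13 0 0 0 0 0" --pt "-0.2 0.13 0 0 0 0 0" --pt "-0.2 0.13 0 0 0 0 0" --pt "-0.1475 0.083 0 0 0 0 0"

```text
clock: 32.9
tcp_pos: [0.5883, -0.0944, 0.0996]
orientation: [0.707, 0.707, -0.001, 0.0]
ft_force: [0.4, 0.0, -0.9]
grip_width: 0.0092
grasp_force: 30.0
```

>>> play_rows --pt "0 0 0 0 0 0 0" --pt "0 0 0 0 0 0 0" --pt "0 0 0.05 0 0 0 0" --pt "0 0 0.1 0 0 0 0" --pt "0 0 0.1 0 0 0 0" --pt "0 0 0.06 0 0 0 0" --pt "0 0 0.02 0 0 0 0" --pt "0 0 0 0 0 0 0" --pt "0 0 0 0 0 0 0" --pt "0 0 0 0 0 0 0"

```text
clock: 33.9
tcp_pos: [0.5882, -0.0905, 0.0349]
orientation: [0.707, 0.707, 0.0, 0.0]
ft_force: [0.2, 0.5, 0.5]
grip_width: 0.0094
grasp_force: 30.0
```

```bash
python3 look.py w15 .5908 -.03 .032 30; python3 - <<'E'
from h import *
f=pickle.load(open("pics/w15.pkl","rb"))
print("seat rim",proj(f,(.5877,-.0919+.023,.014),True))
z=.0355
print([proj(f,(.5877,-.0905+y,z),True)[1].round(1) for y in(.011,.013,.015)],[proj(f,(.5877,-.0905+y,z+.014),True)[1].round(1) for y in(.011,.013,.015)])
d=f["frame"][175:245,318:325].astype(int).mean((1,2));print(d.astype(int))
E
```

```text
33.9 [ 0.5882 -0.0905  0.0349]
[326. 132.] (((325.246826171875, 132.3018341064453), 27.4200382232666), array([298, 106,  55,  54], dtype=int32)) [ 0.5906 -0.0302]
seat rim [320.54929879 187.55175321]
[np.float64(212.1), np.float64(209.0), np.float64(206.0)] [np.float64(219.5), np.float64(216.3), np.float64(213.0)]
[101 101 100 100 100  99 100  99  99  99  99  97  87  56  48  48  47  45
  43  43  41  40  38  38  38  36  36  35  33  33  32  32  31  31  29  29
  34  66  78  78  78  77  77  94 110 114 118 120 120 119 119 119 119 117
 115 114 113 112 105  90  80  72  70  83  92  95  98 106 112 113]
```

>>> play_rows --pt "0 0 0.04 0 0 0 0" --pt "0 0 0.03 0 0 0 0" --pt "0 0 0.018 0 0 0 0" --pt "0 0 0.011 0 0 0 0" --pt "0 0 0.004 0 0 0 0" --pt "0 0 0 0 0 0 0" --pt "0 0 0 0 0 0 0" --pt "0 0 0 0 0 0 0" --pt "0 0 0 0 0 0 0" --pt "0 0 0 0 0 0 0"

```text
clock: 34.95
tcp_pos: [0.5875, -0.0904, 0.0142]
orientation: [0.707, 0.707, 0.0, -0.0]
ft_force: [-3.3, 0.3, 8.2]
grip_width: 0.0095
grasp_force: 30.0
```

Contact. I'll release, retreat and check.

>>> play_rows --pt "0 0 -0.002 0 0 0 0" --pt "0 0 0 0 0 0 0.3" --pt "0 0 0 0 0 0 0.35" --pt "0 0 0 0 0 0 0.35" --pt "0 0 0 0 0 0 0.35" --pt "0 0 -0.05 0 0 0 0.35" --pt "0 0 -0.1 0 0 0 0.35" --pt "0 0 -0.15 0 0 0 0.35" --pt "0 0 -0.2 0 0 0 0.35" --pt "0 0 -0.1 0 0 0 0.35"

```text
clock: 35.95
tcp_pos: [0.5889, -0.0911, 0.1378]
orientation: [0.707, 0.707, 0.001, 0.001]
ft_force: [-0.8, 0.1, -0.0]
grip_width: 0.0307
grasp_force: 0.0
```

>>> play_rows --pt "-0.1 0 -0.1 0 0 0 0.35" --pt "-0.15 0 0 0 0 0 0.35" --pt "-0.1 0 0 0 0 0 0.35" --pt "-0.05 0 0 0 0 0 0.35" --pt "0 0 0 0 0 0 0.35" --pt "0 0 0 0 0 0 0.35" --pt "0 0 0 0 0 0 0.35" --pt "0 0 0 0 0 0 0.35" --pt "0 0 0 0 0 0 0.35" --pt "0 0 0 0 0 0 0.35"

```text
clock: 36.95
tcp_pos: [0.5877, -0.17, 0.1539]
orientation: [0.707, 0.708, 0.0, -0.0]
ft_force: [0.0, 0.2, 0.3]
grip_width: 0.0308
grasp_force: 0.0
```

```bash
python3 look.py w16 .5877 -.0919 .028 20;  python3 - <<'E'
from h import *
f=pickle.load(open("pics/w16.pkl","rb"));cv2.imwrite("pics/w16z.png",cv2.resize(f["frame"][0:250,200:450],(600,600),interpolation=3)[:,:,::-1])
for n,p in dict(XL=(.597,.0938,.054),L=(.5939,.0319,.05),M=(.5908,-.03,.048),S=(.5877,-.0919,.044)).items():print(n,((proj(f,p,True)-[200,0])*2.4).round(0))
E
```

```text
36.95 [ 0.5877 -0.17    0.1539]
[321. 107.] (((321.0050354003906, 107.6758804321289), 13.21115779876709), array([308,  95,  27,  26], dtype=int32)) [ 0.5873 -0.0922]
XL [ 315. -167.]
L [307. -41.]
M [300. 102.]
S [291. 257.]
```

View pics/w16z.png

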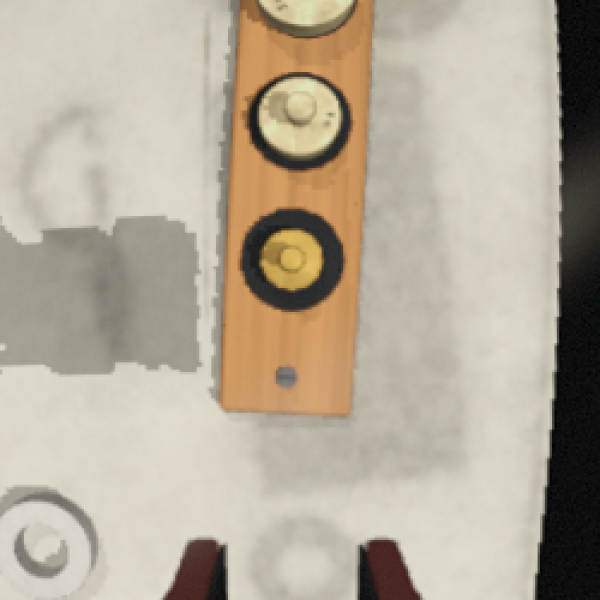

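S and M sit centred on their seats, and the gripper is clear. One numeric check of L before handing in.

```bash
python3 - <<'E'
from h import *
from cell import r
f=pickle.load(open("pics/w13.pkl","rb"))
print("L rim near (seen ~166)",[(y,proj(f,(.5939,y-.022,.036),True)[1].round(1)) for y in(.030,.032,.034)])
print(r.sign_off())
E
```

```text
L rim near (seen ~166) [(0.03, np.float64(170.9)), (0.032, np.float64(167.7)), (0.034, np.float64(164.5))]
the job is handed in; nothing more can be done
None
```

All four weights are standing on their seats in size order, largest next to the post, each about 1 mm or less off centre by the wrist camera; I handed the job in after about 37 s, with the gripper clear, and the result itself was not reported back.

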